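Shake out the module with the loose core

ROBOT

A 7-joint arm with a two-finger parallel gripper is mounted at the origin on a cart in front of the work surface, level with it; the furniture and walls round the work are solid. World frame = base frame: x ahead of the robot, y to its left, z up, the work surface at z = 0. Lengths are in m, angles in rad, forces in N, time in s.
With the tool pointing down it reaches from about 0.4 to 0.85 m from the base axis. Payload 10.4 kg.
Tool frame: the origin (TCP) lies between the finger pads; the fingertips stand 17 mm ahead of it and the grasp point (between the pads) lies 2 mm behind it; x points along the fingers, y is the direction in which the jaws open and shut, and the axes are right-handed (so a half turn about x gives the same grasp; the last joint's range is limited). The gripper opens to 87 mm and grips with 3 to 60 N. Pads are 19 mm wide; open, the fingers measure 117 mm over their backs; the gripper's body (75 mm by 190 mm) begins 51 mm behind the grasp point.
Start: joints at [-1.185, 0.332, -0.065, 1.46, 0.022, 1.35, -0.088], TCP at [0.248, 0.574, 0.24] pointing down, gripper open.
Joint ranges: [-2.6, 2.6], [-0.5, 2.12], [-1.47, 1.34], [0.16, 2.42], [-1.27, 4.41], [0.06, 2.06], [-2.6, 2.6]. Speed limits (rad/s): [2.22, 2.22, 2.79, 2.79, 3.14, 3.14, 3.14].

INTERFACE

Orientations are given as a unit quaternion [x, y, z, w].
In Python, from bench import r, optics, close_job gives the robot as it stands.
- The arm moves only by the shell command python3 -m inch 'ROWS' [OPENING] [FORCE]. ROWS is JSON, a list of rows, each an object with "translation": the shift along the tool's x, y, z in cm, a list of three; "spin": the turn about the tool's x in degrees. In form: [{"translation": [tx, ty, tz], "spin": spin}, ...]. A call has 1 to 20 rows; each row shifts and turns the pose as measured when the row begins, along the tool's axes as they then stand; what a row does not reach is not made up. A row lasts 1/8 s, in which the tool goes at most 62.5 mm and 10.7 degrees, less where a joint would pass 70% of its speed; a pose out of reach is approached as far as the arm can. A call is refused whole if a number of a shift passes 6.25 or a number of a turn 10.7, either way. A call with a gripper value outside its range is refused whole. OPENING is the closure, from 0 (fully open) to 1 (shut), set as the call begins (- or left out, the last holds). The fingers move at their own pace and stop on an object; FORCE is the grip in N (left out, the last holds). Time passes only in rows, so rows that do not move let the fingers close. It gives the time, the measured TCP pose, the force and the opening at its end, in the units of the state.
- r.read_state(): the state, without advancing time (a new reading comes with each control period).
- optics.camera(name): name is "side" or "top" or "wrist"; returns the picture (400x640x3 uint8, red, green, blue); there is no depth.
- optics.camera_model(name): a dict with "camera_matrix" (3x3 intrinsics, pixels), "dist" ([k1, k2, p1, p2, k3] as OpenCV has them; the pictures are not rectified), "world_from_camera" (4x4, takes a point from camera to world coordinates); the wrist camera has in their place "tool_from_camera" (4x4, takes a point from camera to tool coordinates, whose origin is the TCP and whose axes are the tool frame's). Camera axes: x right, y down, z forward; pixel columns grow to the right and rows downward; lengths in m; the calibration is good to about 2 mm. A picture is of the moment at which its call begins: read the wrist's pose just before it. camera_model takes no time and is no camera call.
- close_job(): hands the job in, once; it reports no verdict.
The state is a dict: "time": time; "joint_positions": joint angles; "joint_vel": joint speeds; "joint_torque": joint torques, N m; "ee_pos": TCP position; "eef_rot": TCP orientation; "ft_force": force on the tool from outside, world axes, zero at the start; "torque": the same for the moment, N m; "width": finger opening in m.
Only numpy, scipy, OpenCV 4.12 (cv2) and the standard library are available. Lean on these libraries where they do the work, as an engineer would, in place of code of your own. Each camera call takes 0.05 s, during which the arm holds its last target.

TASK

Two closed modules look alike, but in one of them the core has come loose. Pick them up and shake them briskly to find the one that rattles, and lay that one gently in the reject tray, flat and right way up, once you have made it rattle in the air. Leave the sound module standing on the bench where it was; if you shook it, put it back there.

Things in the scene. Friction and masses are not known exactly. Their poses are not given: they have to be found in the camera images.
- module_1_center (a point): centre of the first closed module, a rectangular aluminium housing 96 x 50 x 44 mm (its x, y, z), about 0.3 kg, with a clear window in its lid; the point is half-way up, 22 mm above its underside. x runs along its length, z up. Grasp it across the 50 mm width. Either module may hold the loose core; from outside they are alike.
- module_2_center (a point): centre of the second closed module, the same in size, look and weight (96 x 50 x 44 mm; x along its length, z up; the point is 22 mm above its underside).
- part_1 (a joint): place of the 24 mm long steel core (round copper top, seen through the window) along the first module's x axis, in m from the middle (+ to +x); starts within 0.014. A fixed core's reading never changes; a loose one slides until it hits a stop at -0.024 or +0.024 and stays where it comes to rest.
- part_2 (a joint): the same for the core in the second module, along that module's x axis. A loose core weighs 120 g and needs a brisk jerk along the module's length (well over 2 m/s2: a few quick 60 mm strokes at 0.4 m/s do) or the module tipped end-down well past 10 degrees, say 30..
- tray_floor (a point): reject tray: fixed black open tray, 190 x 150 mm outside (its x, y), walls 4 mm thick and 20 mm high above the bench; the point is the centre of its inner floor, 4 mm above the bench. Inside 182 x 142 mm.

How it is judged:
By the outcome, as a careful person would: the job done as asked, in the order asked, and still so for the second after the job is handed in, with the robot touching nothing.
It also fails if it takes over 58 s, if anything falls off the work surface, if the arm or the gripper's body presses on something with over 40 N, if the wrist force passes 120 N, or if a joint passes its speed limit or range.

## Working session

There is one attempt and no reset: what is moved stays moved. The work goes in short steps, Python scripts to look and compute and a shell command to move; the robot and the scene stay as the last step left them, time stands still between calls to the robot, and variables do not carry over. Pictures are saved under pics/ and viewed, and the job is handed in when it is done.

```bash
ls; mkdir -p pics
cat > h.py <<'E'
import numpy as np,cv2
from bench import r,optics
from scipy.spatial.transform import Rotation as R
def snap(n,f):
    s=r.read_state(); im=optics.camera(n); cv2.imwrite('pics/'+f,cv2.cvtColor(im,cv2.COLOR_RGB2BGR)); return s,im
def model(n,s=None):
    m=optics.camera_model(n); K=np.array(m['camera_matrix']);d=np.array(m['dist'])
    if n=='wrist':
        T=np.eye(4);T[:3,:3]=R.from_quat(s['eef_rot']).as_matrix();T[:3,3]=s['ee_pos'];W=T@np.array(m['tool_from_camera'])
    else: W=np.array(m['world_from_camera'])
    return K,d,W
def px2w(n,uv,z,s=None):
    K,d,W=model(n,s)
    p=cv2.undistortPoints(np.array(uv,float).reshape(-1,1,2),K,d).reshape(-1,2)
    D=np.c_[p,np.ones(len(p))]@W[:3,:3].T; o=W[:3,3]
    return o+D*((z-o[2])/D[:,2])[:,None]
def w2px(n,P,s=None):
    K,d,W=model(n,s); V=np.linalg.inv(W)
    return cv2.projectPoints(np.array(P,float).reshape(-1,3),cv2.Rodrigues(V[:3,:3])[0],V[:3,3],K,d)[0].reshape(-1,2)
E
python3 - <<'E'
from h import *
snap('top','t0.png');s,_=snap('side','s0.png')
print(s); print(R.from_quat(s['eef_rot']).as_matrix().round(3)); print(model('top')[2].round(3))
E
```

```text
pics
{'time': 0.05, 'joint_positions': array([-1.18455909,  0.3328596 , -0.06468502,  1.4609458 ,  0.0216153 ,
        1.34991465, -0.0884965 ]), 'joint_vel': array([-0.00060997,  0.00034803,  0.00022928,  0.00089814,  0.00133363,
        0.00081736, -0.00156137]), 'joint_torque': array([ 2.54576713e-03, -6.25179577e+01,  2.52786954e-02, -3.91135311e+01,
       -6.13550143e-02,  3.68441886e-02,  7.32797707e-05]), 'ee_pos': array([0.24833483, 0.57314247, 0.23875943]), 'eef_rot': array([ 0.14303547,  0.69245732, -0.14403732,  0.69231276]), 'ft_force': array([-0.15243814, -0.18859522, -0.74244964]), 'torque': array([-0.00096224,  0.00567917, -0.01489695]), 'width': 0.08691419214324447}
[[-0.     0.398  0.918]
 [-0.001  0.918 -0.398]
 [-1.    -0.001  0.   ]]
[[-0.07  -0.974  0.215  0.293]
 [-0.998  0.067 -0.021 -0.003]
 [ 0.006 -0.216 -0.976  1.005]
 [ 0.     0.     0.     1.   ]]
```

View pics/t0.png

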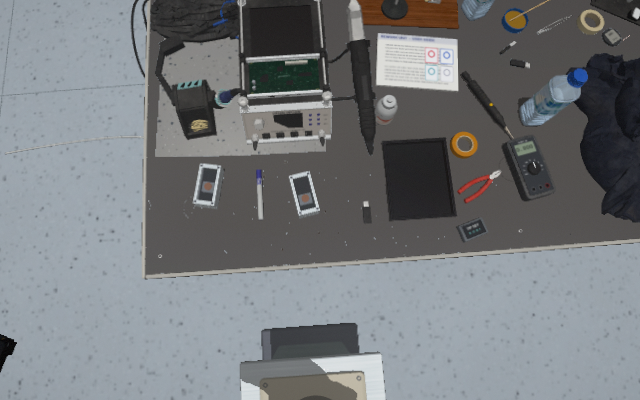

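View pics/s0.png

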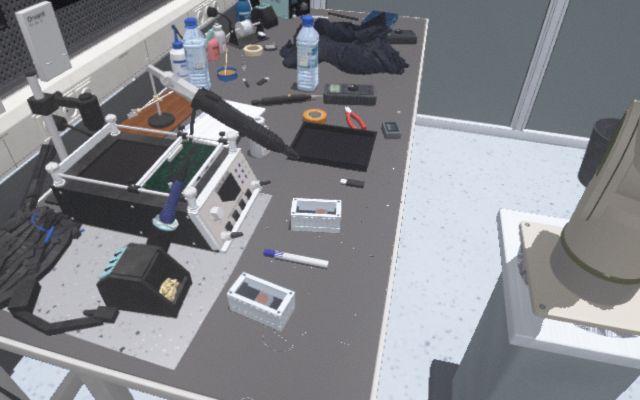

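Run:
```python
from h import *
im=cv2.imread('pics/t0.png')
c=im[135:245,170:470]; cv2.imwrite('pics/t0z.png',cv2.resize(c[:, :150],None,fx=5,fy=5,interpolation=cv2.INTER_CUBIC))
cv2.imwrite('pics/t0y.png',cv2.resize(c[:,180:],None,fx=5,fy=5,interpolation=cv2.INTER_CUBIC))
```

```text
(no output)
```

View pics/t0z.png

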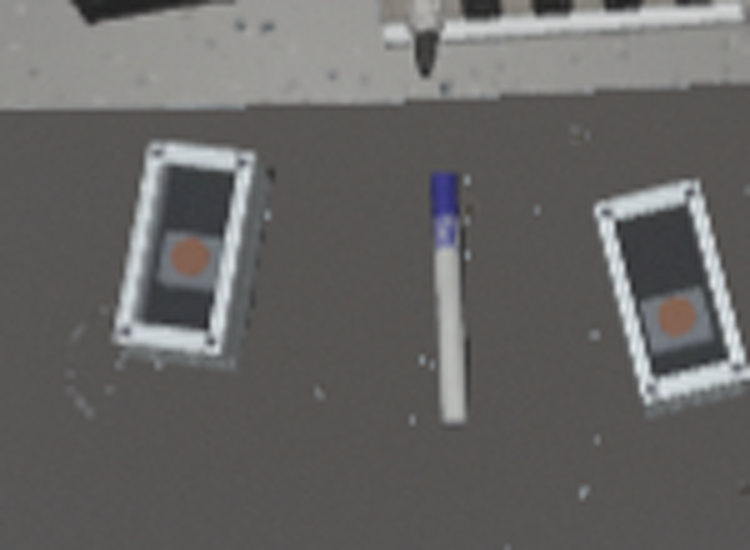

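View pics/t0y.png

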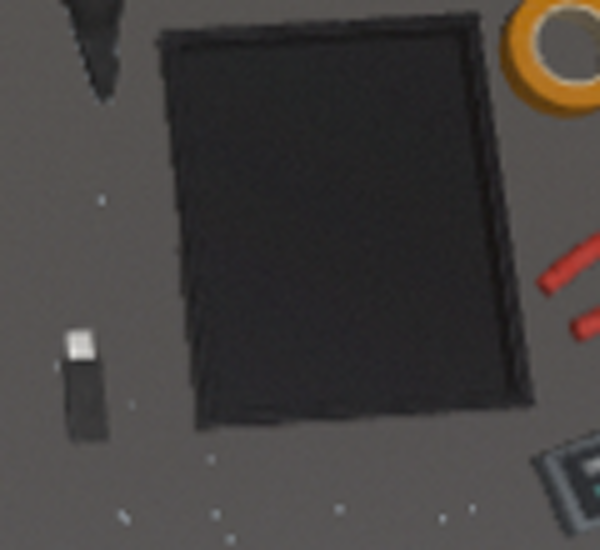

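Run:
```python
from h import *
def go(z,pts,ox,h):
    p=(np.array(pts)+.5)/5-.5+[ox,135]; w=px2w('top',p,h); print(p.round(1).tolist()); print(w.round(4)); print('c',w.mean(0).round(4))
    for i in range(4):
        e=w[(i+1)%4]-w[i]; print(np.linalg.norm(e).round(4),np.degrees(np.arctan2(e[1],e[0])).round(1))
go(0,[(148,143),(258,152),(220,353),(112,343)],170,.044)
go(0,[(596,205),(699,180),(750,375),(648,405)],170,.044)
go(0,[(160,32),(480,12),(535,405),(197,430)],350,.02)
```

```text
[[199.2, 163.2], [221.2, 165.0], [213.6, 205.2], [192.0, 203.2]]
[[0.6032 0.2277 0.044 ]
 [0.5953 0.1763 0.044 ]
 [0.5008 0.196  0.044 ]
 [0.5088 0.2455 0.044 ]]
c [0.552  0.2114 0.044 ]
0.052 -98.8
0.0965 168.2
0.0501 80.8
0.0961 -10.7
[[288.8, 175.6], [309.4, 170.6], [319.6, 209.6], [299.2, 215.6]]
[[ 0.5589  0.0205  0.044 ]
 [ 0.5677 -0.0279  0.044 ]
 [ 0.4742 -0.0446  0.044 ]
 [ 0.4635  0.0026  0.044 ]]
c [ 0.5161 -0.0123  0.044 ]
0.0492 -79.7
0.095 -169.8
0.0484 102.7
0.0971 10.7
[[381.6, 141.0], [445.6, 137.0], [456.6, 215.6], [389.0, 220.6]]
[[ 0.6372 -0.2084  0.02  ]
 [ 0.6375 -0.3666  0.02  ]
 [ 0.4422 -0.3654  0.02  ]
 [ 0.4416 -0.2048  0.02  ]]
c [ 0.5396 -0.2863  0.02  ]
0.1582 -89.9
0.1953 179.6
0.1606 90.2
0.1956 -1.0
```

```bash
cat >> h.py <<'E'
def to(p,yaw=None,s=None):
    """p target TCP; yaw: wanted direction of tool z (deg). prints tool-axis cm (at present axes) and spin"""
    s=s or r.read_state(); M=R.from_quat(s['eef_rot']).as_matrix()
    a=np.degrees(np.arctan2(M[1,2],M[0,2]))
    print('t',s['time'],'pos',s['ee_pos'].round(4),'zyaw',a.round(2),'tilt',np.degrees(np.arccos(-M[2,0])).round(2),'w',round(s['width'],4),'F',s['ft_force'].round(1))
    print('cm',((M.T@(np.array(p)-s['ee_pos']))*100).round(2), 'spin',None if yaw is None else round(-(yaw-a),2))
    if yaw is not None:
        M2=R.from_euler('z',yaw-a,degrees=True).as_matrix()@M; print('cm after spin',((M2.T@(np.array(p)-s['ee_pos']))*100).round(2))
E
python3 -m inch '[{"translation":[0,0,0],"spin":-6.2},{"translation":[0,0,0],"spin":-6.2}]' 0
python3 -c "
from h import *
to((.552,.211,.2),-11)"
```

```text
time: 0.35
ee_pos: [0.2481, 0.5728, 0.2378]
eef_rot: [0.065, 0.704, -0.067, 0.704]
ft_force: [-0.3, -0.9, 0.4]
width: 0.0871
t 0.35 pos [0.2481 0.5728 0.2378] zyaw -10.7 tilt 0.18 w 0.0871 F [-0.3 -0.9  0.4]
cm [  3.86 -29.89  36.58] spin 0.3
cm after spin [  3.86 -29.7   36.73]
```

```bash
python3 -m inch '[{"translation":[0,-3,3.7],"spin":0},{"translation":[0,-3,3.7],"spin":0},{"translation":[0,-3,3.7],"spin":0},{"translation":[0,-3,3.7],"spin":0},{"translation":[0,-3,3.7],"spin":0},{"translation":[0,-3,3.7],"spin":0},{"translation":[0,-3,3.7],"spin":0},{"translation":[0,-3,3.7],"spin":0},{"translation":[0,-3,3.5],"spin":0},{"translation":[0,-3,3.5],"spin":0}]'
python3 -c "
from h import *
to((.552,.211,.2),-11)
snap('wrist','w1.png')"
```

```text
time: 1.6
ee_pos: [0.5582, 0.2019, 0.2342]
eef_rot: [0.06, 0.706, -0.065, 0.702]
ft_force: [0.2, 0.9, 0.4]
width: 0.0873
t 1.6 pos [0.5582 0.2019 0.2342] zyaw -10.12 tilt 0.53 w 0.0873 F [0.2 0.9 0.4]
cm [ 3.42  0.82 -0.75] spin 0.88
cm after spin [ 3.42  0.8  -0.76]
```

View pics/w1.png

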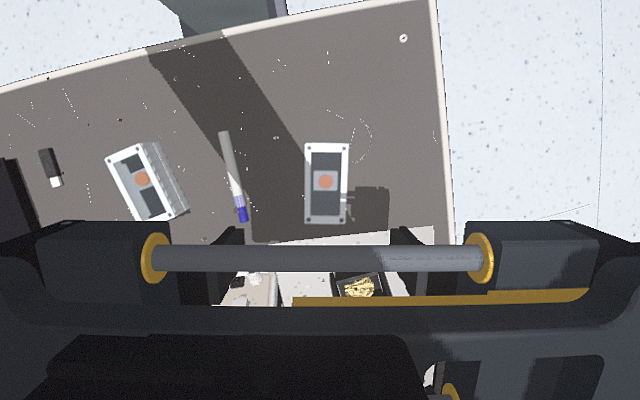

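```bash
python3 -c "
from h import *
s=r.read_state()
w=px2w('wrist',[(305,143),(350,143),(346,223),(304,222)],.044,s);print(w.round(4),w.mean(0))
for i in (1,3):
  e=w[(i+1)%4]-w[i];print(np.linalg.norm(e),np.degrees(np.arctan2(e[1],e[0])))
print(w2px('wrist',s['ee_pos'],s), model('wrist',s)[2].round(3))
"
```

```text
[[0.507  0.1894 0.044 ]
 [0.5163 0.2399 0.044 ]
 [0.6099 0.2201 0.044 ]
 [0.5994 0.17   0.044 ]] [0.55816585 0.20486512 0.044     ]
0.09566452148640109 -11.97505737249106
0.09448643933467511 168.13880183198148
[[316.40894549 254.86790958]] [[ 0.184  0.955  0.232  0.498]
 [ 0.983 -0.176 -0.054  0.208]
 [-0.011  0.238 -0.971  0.38 ]
 [ 0.     0.     0.     1.   ]]
```

```bash
python3 -m inch '[{"translation":[0,0.7,-0.7],"spin":0.9},{"translation":[0,0,0],"spin":0}]'
python3 -c "
from h import *
to((.555,.208,.2),-11.7)
s,im=snap('wrist','w2.png')
np.save('s2.npy',s,allow_pickle=True)
im=cv2.imread('pics/w2.png')
cv2.imwrite('pics/w2z.png',cv2.resize(im[130:240,270:390],None,fx=5,fy=5,interpolation=cv2.INTER_CUBIC))"
```

```text
time: 1.9
ee_pos: [0.556, 0.2023, 0.2332]
eef_rot: [0.068, 0.705, -0.076, 0.702]
ft_force: [0.7, 1.4, 0.4]
width: 0.0872
t 1.9 pos [0.556  0.2023 0.2332] zyaw -11.62 tilt 0.71 w 0.0872 F [0.7 1.4 0.4]
cm [ 3.32  0.58 -0.2 ] spin 0.08
cm after spin [ 3.32  0.58 -0.2 ]
```

View pics/w2z.png

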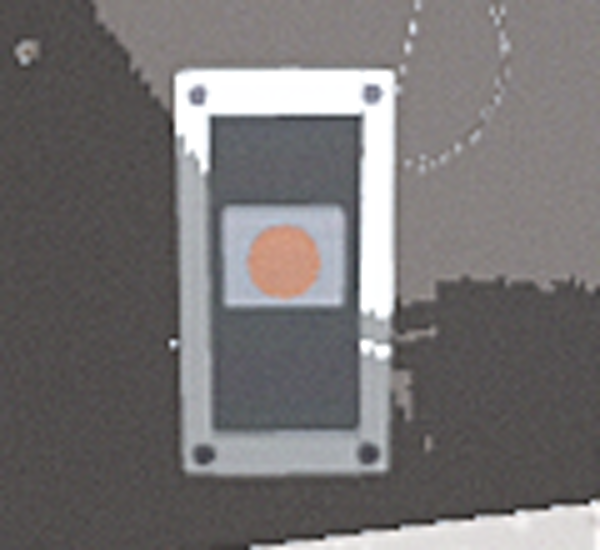

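```bash
python3 -c "
from h import *
s=np.load('s2.npy',allow_pickle=True).item()
p=(np.array([(175,70),(396,70),(388,473),(184,475),(284,262)])+.5)/5-.5+[270,130]
w=px2w('wrist',p,.044,s);print(w.round(4),w[:4].mean(0))
for i in (1,3):
  e=w[(i+1)%4]-w[i] if i==1 else w[0]-w[3];print(np.linalg.norm(e),np.degrees(np.arctan2(e[1],e[0])))
"
```

```text
[[0.5014 0.1973 0.044 ]
 [0.5116 0.2466 0.044 ]
 [0.6059 0.2277 0.044 ]
 [0.5965 0.179  0.044 ]
 [0.5499 0.213  0.044 ]] [0.55385019 0.21265771 0.044     ]
0.09620737532495156 -11.345652966490952
0.09684074597643526 169.08680442231176
```

```bash
python3 -c "
from h import *
to((.553,.212,.07),-11.2)"
```

```text
t 1.95 pos [0.5561 0.202  0.2333] zyaw -11.61 tilt 0.72 w 0.087 F [-0.4 -0.4  0.3]
cm [16.31  1.11 -0.44] spin -0.41
cm after spin [16.31  1.11 -0.44]
```

```bash
python3 -m inch '[{"translation":[1,1.1,-0.4],"spin":-0.4},{"translation":[5,0,0],"spin":0},{"translation":[5,0,0],"spin":0},{"translation":[4,0,0],"spin":0},{"translation":[0,0,0],"spin":0}]'
python3 -c "
from h import *
to((.553,.212,.024),-11.2)"
```

```text
time: 2.58
ee_pos: [0.5497, 0.2207, 0.0774]
eef_rot: [0.062, 0.706, -0.068, 0.702]
ft_force: [0.0, -0.0, -0.4]
width: 0.0868
t 2.575 pos [0.5497 0.2207 0.0774] zyaw -10.55 tilt 0.6 w 0.0868 F [ 0.  -0.  -0.4]
cm [ 5.34 -0.75  0.51] spin 0.65
cm after spin [ 5.34 -0.74  0.52]
```

```bash
python3 -m inch '[{"translation":[0,-0.7,0.5],"spin":0.6},{"translation":[0,0,0],"spin":0},{"translation":[0,0,0],"spin":0}]'
python3 -c "
from h import *
to((.553,.212,.024),-11.2)"
```

```text
time: 2.95
ee_pos: [0.5555, 0.2145, 0.0818]
eef_rot: [0.067, 0.704, -0.07, 0.703]
ft_force: [-0.3, 0.9, -0.4]
width: 0.0868
t 2.95 pos [0.5555 0.2145 0.0818] zyaw -11.11 tilt 0.29 w 0.0868 F [-0.3  0.9 -0.4]
cm [ 5.78 -0.27 -0.19] spin 0.09
cm after spin [ 5.78 -0.27 -0.19]
```

```bash
python3 -m inch '[{"translation":[2,-0.2,-0.1],"spin":0},{"translation":[2,0,0],"spin":0},{"translation":[1,0,0],"spin":0},{"translation":[0,0,0],"spin":0}]'
python3 -c "
from h import *
to((.553,.212,.024),-11.2)"
```

```text
time: 3.45
ee_pos: [0.5567, 0.2138, 0.0348]
eef_rot: [0.068, 0.702, -0.069, 0.705]
ft_force: [-0.0, 0.7, 1.0]
width: 0.0868
t 3.45 pos [0.5567 0.2138 0.0348] zyaw -11.12 tilt 0.27 w 0.0868 F [-0.   0.7  1. ]
cm [ 1.08 -0.24 -0.33] spin 0.08
cm after spin [ 1.08 -0.25 -0.33]
```

```bash
python3 -m inch '[{"translation":[0.9,-0.2,-0.3],"spin":0},{"translation":[0,0,0],"spin":0}]'
python3 -c "
from h import *
to((.553,.212,.024),-11.2)"
```

```text
time: 3.7
ee_pos: [0.5538, 0.2126, 0.0265]
eef_rot: [0.069, 0.702, -0.069, 0.706]
ft_force: [0.3, -0.1, 0.1]
width: 0.0871
t 3.7 pos [0.5538 0.2126 0.0265] zyaw -11.12 tilt 0.35 w 0.0871 F [ 0.3 -0.1  0.1]
cm [ 0.25 -0.08 -0.07] spin 0.08
cm after spin [ 0.25 -0.08 -0.07]
```

```bash
python3 -m inch '[{"translation":[0,0,0],"spin":0},{"translation":[0,0,0],"spin":0},{"translation":[0,0,0],"spin":0},{"translation":[0,0,0],"spin":0}]' 1 40
python3 -c "
from h import *
to((.553,.212,.024),-11.2)"
```

```text
time: 4.2
ee_pos: [0.5544, 0.2129, 0.0275]
eef_rot: [0.069, 0.701, -0.068, 0.706]
ft_force: [0.5, -0.1, 0.6]
width: 0.055
t 4.2 pos [0.5544 0.2129 0.0275] zyaw -11.12 tilt 0.43 w 0.055 F [ 0.5 -0.1  0.6]
cm [ 0.35 -0.12 -0.12] spin 0.08
cm after spin [ 0.35 -0.12 -0.12]
```

```bash
python3 -m inch '[{"translation":[0,0,0],"spin":0},{"translation":[0,0,0],"spin":0}]'
python3 -c "
from h import *
to((.553,.212,.12),-11.2)"
```

```text
time: 4.45
ee_pos: [0.5544, 0.2129, 0.0275]
eef_rot: [0.069, 0.701, -0.068, 0.706]
ft_force: [-0.6, -0.3, 0.4]
width: 0.0499
t 4.45 pos [0.5544 0.2129 0.0275] zyaw -11.12 tilt 0.43 w 0.0499 F [-0.6 -0.3  0.4]
cm [-9.25 -0.1  -0.06] spin 0.08
cm after spin [-9.25 -0.1  -0.06]
```

Gripped (49.9 mm). Lift.

```bash
python3 -m inch '[{"translation":[-3,0,0],"spin":0},{"translation":[-5,0,0],"spin":0},{"translation":[-5,0,0],"spin":0},{"translation":[0,0,0],"spin":0}]'
python3 -c "
from h import *
to((.553,.212,.15),-11.2)
s,im=snap('wrist','w3.png');snap('side','s3.png');snap('top','t3.png')
to((.553,.212,.15),-11.2)"
```

```text
time: 4.95
ee_pos: [0.5518, 0.2122, 0.1587]
eef_rot: [0.068, 0.703, -0.069, 0.705]
ft_force: [0.1, 0.3, -3.0]
width: 0.0495
t 4.95 pos [0.5518 0.2122 0.1587] zyaw -11.12 tilt 0.2 w 0.0495 F [ 0.1  0.3 -3. ]
cm [0.87 0.   0.12] spin 0.08
cm after spin [0.87 0.   0.12]
t 5.1 pos [0.5491 0.2112 0.1534] zyaw -11.11 tilt 0.46 w 0.0499 F [-0.3 -0.2 -3.9]
cm [0.34 0.16 0.37] spin 0.09
cm after spin [0.34 0.16 0.37]
```

View pics/w3.png

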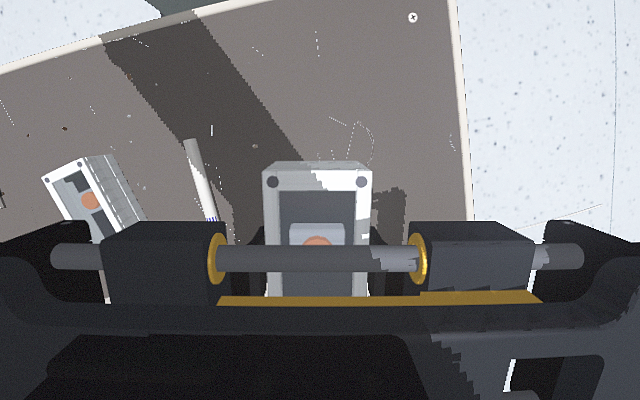

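View pics/s3.png

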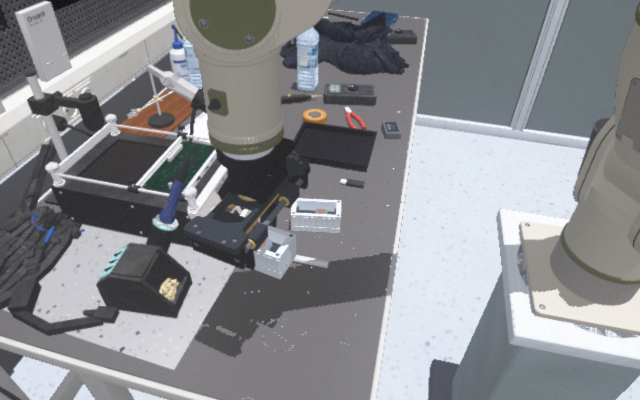

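```bash
python3 -m inch '[{"translation":[-2,0,-3],"spin":0},{"translation":[0,0,-6],"spin":0},{"translation":[0,0,6],"spin":0},{"translation":[0,0,-6],"spin":0},{"translation":[0,0,6],"spin":0},{"translation":[0,0,-6],"spin":0},{"translation":[0,0,6],"spin":0},{"translation":[0,0,0],"spin":0},{"translation":[0,0,0],"spin":0}]'
python3 -c "
from h import *
s,im=snap('wrist','w4.png')
to((.553,.212,.15),-11.2)"
```

```text
time: 6.22
ee_pos: [0.5048, 0.2035, 0.1354]
eef_rot: [0.05, 0.729, -0.085, 0.678]
ft_force: [0.2, -0.7, -2.7]
width: 0.0497
t 6.275 pos [0.5053 0.2031 0.1357] zyaw -11.09 tilt 4.98 w 0.05 F [ 0.8 -0.5 -4. ]
cm [-1.83  1.69  4.41] spin 0.11
cm after spin [-1.83  1.7   4.41]
```

View pics/w4.png

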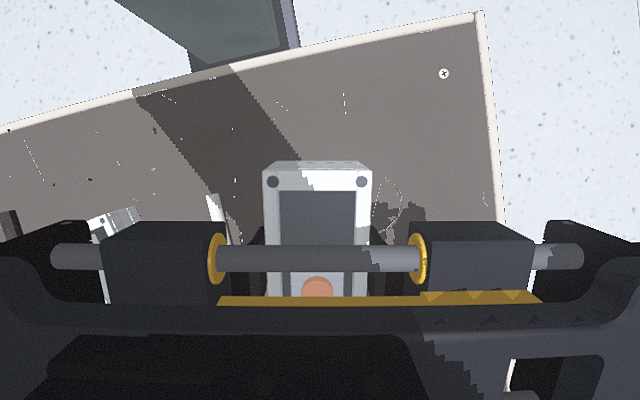

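```bash
python3 -c "
from h import *
s=r.read_state();print(R.from_quat(s['eef_rot']).as_matrix().round(3))
print(px2w('top',[(371,153)],.02), px2w('top',[(365,110)],.1))
to((.525,-.288,.2),-5)"
```

```text
[[-0.075  0.188  0.979]
 [-0.043  0.98  -0.192]
 [-0.996 -0.057 -0.066]]
[[ 0.60846229 -0.179525    0.02      ]] [[ 0.68562497 -0.16207601  0.1       ]]
t 6.275 pos [0.5053 0.2031 0.1357] zyaw -11.09 tilt 4.98 w 0.05 F [ 0.8 -0.5 -4. ]
cm [ -4.45 -48.14  10.94] spin -6.09
cm after spin [ -4.06 -49.06   5.81]
```

```bash
python3 -m inch '[{"translation":[-3,-1,0.3],"spin":0},{"translation":[-2,-3,0.7],"spin":-1},{"translation":[0,-4.5,0.7],"spin":-1},{"translation":[0,-4.5,0.7],"spin":-1},{"translation":[0,-4.5,0.7],"spin":-1}]'
python3 -c "
from h import *
s=r.read_state();print(R.from_quat(s['eef_rot']).as_matrix().round(3))
to((.525,-.288,.2),-5)"
```

```text
time: 6.9
ee_pos: [0.5118, 0.0276, 0.1938]
eef_rot: [0.023, 0.731, -0.056, 0.68]
ft_force: [-0.2, -1.0, -2.7]
width: 0.0498
[[-0.074  0.109  0.991]
 [-0.043  0.993 -0.112]
 [-0.996 -0.051 -0.068]]
t 6.9 pos [0.5118 0.0276 0.1938] zyaw -6.46 tilt 4.89 w 0.0498 F [-0.2 -1.  -2.7]
cm [  0.64 -31.22   4.81] spin -1.46
cm after spin [  0.7  -31.33   4.02]
```

```bash
python3 -m inch '[{"translation":[-0.5,-4.5,0.5],"spin":-0.5},{"translation":[-0.2,-4.5,0.5],"spin":-0.5},{"translation":[-0.2,-4.5,0.5],"spin":-0.5},{"translation":[-0.2,-4.5,0.5],"spin":0},{"translation":[0,-4.5,0.5],"spin":0},{"translation":[0,-4.5,0.5],"spin":0},{"translation":[0,-2,0.5],"spin":0},{"translation":[0,0,0],"spin":0}]'
python3 -c "
from h import *
s=r.read_state();print(R.from_quat(s['eef_rot']).as_matrix().round(3))
to((.525,-.288,.2),-5)"
```

```text
time: 7.9
ee_pos: [0.5204, -0.2763, 0.2183]
eef_rot: [0.014, 0.729, -0.048, 0.682]
ft_force: [-0.9, 0.7, -3.4]
width: 0.0498
[[-0.068  0.085  0.994]
 [-0.045  0.995 -0.088]
 [-0.997 -0.05  -0.064]]
t 7.9 pos [ 0.5204 -0.2763  0.2183] zyaw -5.07 tilt 4.68 w 0.0498 F [-0.9  0.7 -3.4]
cm [ 1.85 -1.03  0.68] spin -0.07
cm after spin [ 1.85 -1.03  0.68]
```

```bash
S='
from h import *
s=r.read_state();M=R.from_quat(s["eef_rot"]).as_matrix();print("xaxis",(M[:,0]*57.3).round(2),"z_z",(M[2,2]*57.3).round(2),"y_z",(M[2,1]*57.3).round(2),s["ee_pos"].round(3),s["time"])'
echo "$S" > tl.py
python3 -m inch '[{"translation":[0,0,6],"spin":0}]' >/dev/null; python3 tl.py
python3 -m inch '[{"translation":[0,0,-6],"spin":0}]' >/dev/null; python3 tl.py
python3 -m inch '[{"translation":[0,0,0],"spin":0}]' >/dev/null; python3 tl.py
```

```text
xaxis [ -3.98  -2.44 -57.11] z_z -3.74 y_z -2.79 [ 0.577 -0.282  0.215] 8.025
xaxis [ -5.26  -2.75 -56.99] z_z -5.03 y_z -3.15 [ 0.526 -0.272  0.204] 8.15
xaxis [ -5.76  -2.7  -56.95] z_z -5.52 y_z -3.16 [ 0.522 -0.273  0.201] 8.275
```

```bash
python3 -m inch '[{"translation":[0,0,-3],"spin":0}]' >/dev/null; python3 tl.py
python3 -m inch '[{"translation":[0,0,3],"spin":0}]' >/dev/null; python3 tl.py
python3 -m inch '[{"translation":[-6,0,0],"spin":0}]' >/dev/null; python3 tl.py
python3 -m inch '[{"translation":[6,0,0],"spin":0}]' >/dev/null; python3 tl.py
python3 -m inch '[{"translation":[-6,0,0],"spin":0}]' >/dev/null; python3 tl.py
python3 -m inch '[{"translation":[0,0,0],"spin":0}]' >/dev/null; python3 tl.py
```

```text
xaxis [ -5.97  -2.68 -56.93] z_z -5.75 y_z -3.13 [ 0.493 -0.267  0.202] 8.4
xaxis [ -6.09  -2.55 -56.92] z_z -5.87 y_z -3.02 [ 0.519 -0.269  0.198] 8.525
xaxis [ -6.59  -2.37 -56.87] z_z -6.4 y_z -2.86 [ 0.525 -0.263  0.254] 8.65
xaxis [ -5.72  -2.63 -56.95] z_z -5.51 y_z -3.04 [ 0.524 -0.266  0.204] 8.775
xaxis [ -7.76  -1.81 -56.74] z_z -7.61 y_z -2.38 [ 0.516 -0.257  0.24 ] 8.9
xaxis [ -7.37  -1.88 -56.79] z_z -7.21 y_z -2.42 [ 0.518 -0.256  0.243] 9.025
```

```bash
python3 -m inch '[{"translation":[6,0,0],"spin":0}]' >/dev/null; python3 tl.py
python3 -m inch '[{"translation":[0,0,0],"spin":0}]' >/dev/null; python3 tl.py
python3 -m inch '[{"translation":[-2,0,0],"spin":0}]' >/dev/null; python3 tl.py
python3 -m inch '[{"translation":[-2,0,0],"spin":0}]' >/dev/null; python3 tl.py
python3 -m inch '[{"translation":[-2,0,0],"spin":0}]' >/dev/null; python3 tl.py
python3 -m inch '[{"translation":[6,0,0],"spin":0}]' >/dev/null; python3 tl.py
python3 -m inch '[{"translation":[0,0,0],"spin":0}]' >/dev/null; python3 tl.py
```

```text
xaxis [ -6.93  -1.99 -56.85] z_z -6.77 y_z -2.47 [ 0.513 -0.258  0.186] 9.15
xaxis [ -7.25  -1.87 -56.81] z_z -7.1 y_z -2.36 [ 0.511 -0.256  0.183] 9.275
xaxis [ -7.24  -1.87 -56.81] z_z -7.1 y_z -2.36 [ 0.514 -0.254  0.205] 9.4
xaxis [ -7.1   -1.91 -56.83] z_z -6.96 y_z -2.38 [ 0.518 -0.253  0.228] 9.525
xaxis [ -6.91  -1.96 -56.85] z_z -6.76 y_z -2.42 [ 0.522 -0.252  0.251] 9.65
xaxis [ -6.08  -2.21 -56.93] z_z -5.92 y_z -2.59 [ 0.52  -0.255  0.199] 9.775
xaxis [ -6.32  -2.12 -56.91] z_z -6.17 y_z -2.52 [ 0.519 -0.254  0.198] 9.9
```

```bash
python3 -m inch '[{"translation":[-2,0,0],"spin":0},{"translation":[-2,0,0],"spin":0},{"translation":[-2,0,0],"spin":0},{"translation":[6,0,0],"spin":0},{"translation":[0,0,0],"spin":0},{"translation":[-2,0,0],"spin":0},{"translation":[-2,0,0],"spin":0},{"translation":[-2,0,0],"spin":0},{"translation":[6,0,0],"spin":0},{"translation":[0,0,0],"spin":0}]' >/dev/null; python3 tl.py
python3 -m inch '[{"translation":[0,-3.5,0],"spin":0}]' >/dev/null; python3 tl.py
python3 -m inch '[{"translation":[0,0,0],"spin":0}]' >/dev/null; python3 tl.py
```

```text
xaxis [ -3.75  -2.89 -57.1 ] z_z -3.57 y_z -3.11 [ 0.538 -0.255  0.246] 11.15
xaxis [ -3.4   -2.91 -57.13] z_z -3.23 y_z -3.09 [ 0.539 -0.288  0.254] 11.275
xaxis [ -3.17  -3.11 -57.13] z_z -2.98 y_z -3.29 [ 0.54  -0.291  0.259] 11.4
```

```bash
python3 -m inch '[{"translation":[0,3,-0.7],"spin":0}]' >/dev/null; python3 tl.py
python3 -m inch '[{"translation":[0,-5,0],"spin":0}]' >/dev/null; python3 tl.py
python3 -m inch '[{"translation":[0,5,0],"spin":0}]' >/dev/null; python3 tl.py
python3 -m inch '[{"translation":[0,0,0],"spin":0}]' >/dev/null; python3 tl.py
python3 -m inch '[{"translation":[0,-2,0],"spin":0}]' >/dev/null; python3 tl.py
python3 -m inch '[{"translation":[6,0,0],"spin":0}]' >/dev/null; python3 tl.py
python3 -m inch '[{"translation":[0,0,0],"spin":0}]' >/dev/null; python3 tl.py
```

```text
xaxis [ -2.92  -3.26 -57.13] z_z -2.72 y_z -3.43 [ 0.536 -0.263  0.263] 11.525
xaxis [ -2.6   -3.11 -57.16] z_z -2.44 y_z -3.23 [ 0.537 -0.306  0.27 ] 11.65
xaxis [ -2.44  -3.46 -57.14] z_z -2.21 y_z -3.62 [ 0.537 -0.266  0.272] 11.775
xaxis [ -2.16  -3.36 -57.16] z_z -1.96 y_z -3.48 [ 0.541 -0.261  0.276] 11.9
xaxis [ -1.9   -3.42 -57.17] z_z -1.71 y_z -3.52 [ 0.541 -0.281  0.282] 12.025
xaxis [ -1.26  -3.7  -57.17] z_z -1.04 y_z -3.76 [ 0.542 -0.288  0.228] 12.15
xaxis [ -1.58  -3.6  -57.16] z_z -1.37 y_z -3.69 [ 0.541 -0.289  0.226] 12.275
```

```bash
python3 -c "
from h import *
to((.532,-.288,.06),-5)"
```

```text
t 12.275 pos [ 0.5406 -0.2888  0.2264] zyaw -3.37 tilt 3.94 w 0.0498 F [ 0.2 -0.4 -2.2]
cm [16.62  1.1  -0.46] spin 1.63
cm after spin [16.62  1.08 -0.46]
```

```bash
python3 -m inch '[{"translation":[3,0.3,-0.1],"spin":0.8},{"translation":[3,0.3,-0.1],"spin":0.8},{"translation":[3,0.3,-0.1],"spin":0},{"translation":[3,0.2,-0.1],"spin":0},{"translation":[2,0,0],"spin":0},{"translation":[1,0,0],"spin":0},{"translation":[0,0,0],"spin":0}]'
python3 tl.py
python3 -c "
from h import *
to((.532,-.288,.036),-5)
snap('side','s5.png')"
```

```text
time: 13.15
ee_pos: [0.5463, -0.2968, 0.0952]
eef_rot: [0.006, 0.706, -0.057, 0.706]
ft_force: [-0.2, 0.8, -3.0]
width: 0.0495
xaxis [ -0.22  -4.16 -57.15] z_z 0.15 y_z -4.17 [ 0.546 -0.297  0.095] 13.15
t 13.15 pos [ 0.5463 -0.2968  0.0952] zyaw -5.08 tilt 4.17 w 0.0495 F [-0.2  0.8 -3. ]
cm [ 5.84  1.18 -1.52] spin -0.08
cm after spin [ 5.84  1.18 -1.52]
```

View pics/s5.png

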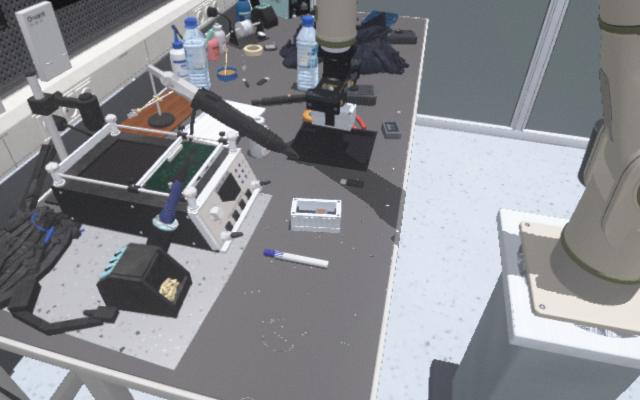

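```bash
python3 -m inch '[{"translation":[2,0.6,-0.7],"spin":0},{"translation":[2,0.5,-0.7],"spin":0},{"translation":[0.8,0,0],"spin":0},{"translation":[0,0,0],"spin":0}]'
python3 tl.py
python3 -c "
from h import *
to((.532,-.288,.034),-5)"
```

```text
time: 13.7
ee_pos: [0.5369, -0.2896, 0.051]
eef_rot: [0.005, 0.703, -0.058, 0.709]
ft_force: [0.1, 0.8, -2.8]
width: 0.0494
xaxis [  0.24  -4.31 -57.14] z_z 0.62 y_z -4.27 [ 0.537 -0.29   0.051] 13.7
t 13.7 pos [ 0.5369 -0.2896  0.051 ] zyaw -5.05 tilt 4.32 w 0.0494 F [ 0.1  0.8 -2.8]
cm [ 1.68  0.25 -0.52] spin -0.05
cm after spin [ 1.68  0.25 -0.52]
```

```bash
python3 -m inch '[{"translation":[0.8,0.2,-0.3],"spin":0},{"translation":[0.5,0,0],"spin":0},{"translation":[0.2,0,0],"spin":0},{"translation":[0,0,0],"spin":0}]'
python3 tl.py
```

```text
time: 14.2
ee_pos: [0.5354, -0.2892, 0.0368]
eef_rot: [0.004, 0.702, -0.058, 0.71]
ft_force: [-0.5, 0.0, -3.0]
width: 0.0499
xaxis [  0.39  -4.37 -57.13] z_z 0.78 y_z -4.32 [ 0.535 -0.289  0.037] 14.2
```

```bash
for i in 1 2 3; do python3 -m inch '[{"translation":[0.25,0,0],"spin":0},{"translation":[0,0,0],"spin":0}]' | grep -E 'ee_pos|force'
python3 tl.py;done
```

```text
ee_pos: [0.5355, -0.2895, 0.0343]
ft_force: [0.0, 0.9, -3.1]
xaxis [  0.4   -4.37 -57.13] z_z 0.79 y_z -4.32 [ 0.536 -0.29   0.034] 14.45
ee_pos: [0.5361, -0.2899, 0.0335]
ft_force: [-0.1, -0.8, -2.4]
xaxis [  0.48  -4.35 -57.13] z_z 0.86 y_z -4.29 [ 0.536 -0.29   0.033] 14.7
ee_pos: [0.5366, -0.2902, 0.0333]
ft_force: [-0.4, 0.8, -3.0]
xaxis [  0.54  -4.3  -57.14] z_z 0.92 y_z -4.23 [ 0.537 -0.29   0.033] 14.95
```

```bash
for i in 1 2; do python3 -m inch '[{"translation":[0.5,0,0],"spin":0}]' | grep -E 'ee_pos|force'
python3 tl.py;done
```

```text
ee_pos: [0.5373, -0.2913, 0.0311]
ft_force: [-17.1, 7.5, 46.0]
xaxis [  0.64  -4.28 -57.14] z_z 1.03 y_z -4.21 [ 0.537 -0.291  0.031] 15.075
ee_pos: [0.5381, -0.2924, 0.0299]
ft_force: [-18.7, 10.3, 50.0]
xaxis [  0.77  -4.22 -57.14] z_z 1.15 y_z -4.14 [ 0.538 -0.292  0.03 ] 15.2
```

```bash
python3 -m inch '[{"translation":[-0.1,0,0],"spin":0},{"translation":[0,0,0],"spin":0}]' - 3; python3 tl.py
```

```text
time: 15.45
ee_pos: [0.5387, -0.2927, 0.0315]
eef_rot: [0.007, 0.699, -0.059, 0.712]
ft_force: [-1.1, 0.7, 2.1]
width: 0.0503
xaxis [  0.87  -4.25 -57.14] z_z 1.26 y_z -4.15 [ 0.539 -0.293  0.032] 15.45
```

```bash
python3 -m inch '[{"translation":[0,0,0],"spin":0},{"translation":[0,0,0],"spin":0},{"translation":[0,0,0],"spin":0},{"translation":[0,0,0],"spin":0},{"translation":[0,0,0],"spin":0}]' 0.3; python3 tl.py
python3 -c "
from h import *
snap('side','s6.png');snap('wrist','w6.png')"
```

```text
time: 16.08
ee_pos: [0.5388, -0.2927, 0.0306]
eef_rot: [0.006, 0.699, -0.059, 0.712]
ft_force: [0.3, -0.2, -0.3]
width: 0.0608
xaxis [  0.85  -4.28 -57.13] z_z 1.23 y_z -4.19 [ 0.539 -0.293  0.031] 16.075
```

View pics/w6.png

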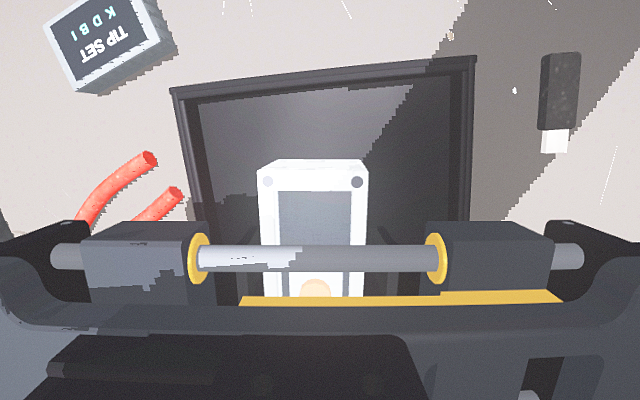

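Released in the tray, gripper clear of it. Open a bit more and rise slowly, straight up.

```bash
python3 -m inch '[{"translation":[0,0,0],"spin":0},{"translation":[0,0,0],"spin":0},{"translation":[-1,0,0],"spin":0},{"translation":[-2,0,0],"spin":0},{"translation":[-3,0,0],"spin":0},{"translation":[-4,0,0],"spin":0},{"translation":[-4,0,0],"spin":0}]' 0.15; python3 -m inch '[{"translation":[-2,0,-5],"spin":0},{"translation":[0,4,-5],"spin":0},{"translation":[0,5,-4],"spin":0},{"translation":[0,5,0],"spin":0},{"translation":[0,5,0],"spin":0},{"translation":[0,5,0],"spin":0},{"translation":[0,5,0],"spin":0},{"translation":[0,5,0],"spin":0},{"translation":[0,5,0],"spin":0},{"translation":[0,4,0],"spin":0},{"translation":[0,4,0],"spin":0},{"translation":[0,4,0],"spin":0},{"translation":[0,0,0],"spin":0}]'
python3 -c "
from h import *
snap('side','s7.png');snap('top','t7.png')
im=cv2.imread('pics/t7.png');cv2.imwrite('pics/t7z.png',cv2.resize(im[125:235,280:470],None,fx=4,fy=4,interpolation=cv2.INTER_CUBIC))
im=cv2.imread('pics/s7.png');cv2.imwrite('pics/s7z.png',cv2.resize(im[90:240,220:420],None,fx=4,fy=4,interpolation=cv2.INTER_CUBIC))"
```

```text
time: 17.05
ee_pos: [0.5354, -0.2817, 0.1769]
eef_rot: [0.007, 0.7, -0.059, 0.712]
ft_force: [0.7, -0.7, -1.0]
width: 0.074
time: 18.68
ee_pos: [0.4475, 0.2512, 0.1802]
eef_rot: [0.012, 0.687, -0.06, 0.724]
ft_force: [-0.3, -1.1, 0.1]
width: 0.0741
```

View pics/t7z.png

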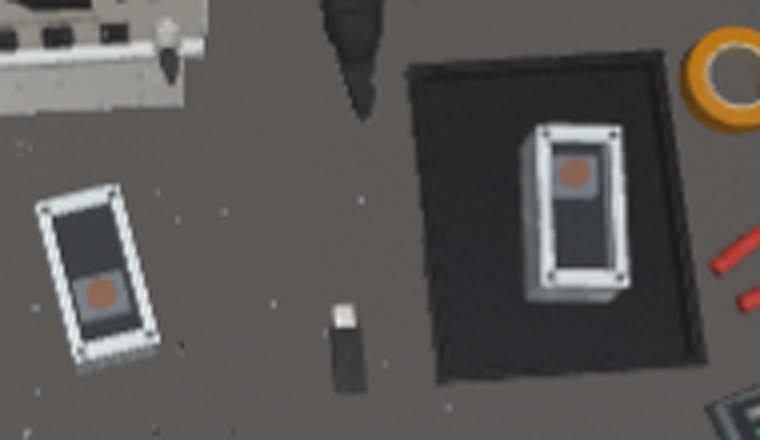

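View pics/s7z.png

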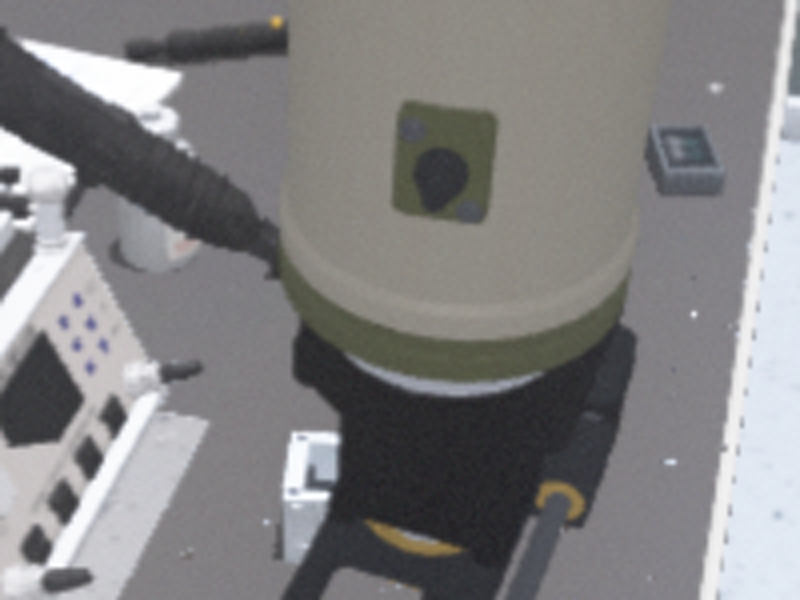

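View pics/t7.png

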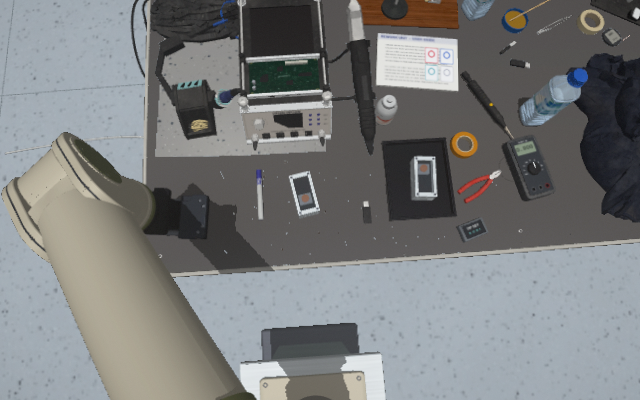

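```bash
python3 -m inch '[{"translation":[0,0,0],"spin":0},{"translation":[0,0,0],"spin":0}]'; python3 -c "
from bench import close_job
print(close_job())"
```

```text
time: 19.02
ee_pos: [0.4487, 0.2458, 0.1813]
eef_rot: [0.014, 0.687, -0.063, 0.724]
ft_force: [-0.5, -1.1, 0.2]
width: 0.074
the job is handed in; nothing more can be done
None
```

The left-hand module (near y = +0.21) is the one with the loose core, and it now lies in the reject tray. I handed the job in at about 19 s of the 58 s allowed.

- **Finding it:** I lifted this module first and shook it along its length. The wrist camera then showed its core had moved from mid-window towards the far end. As that settled it, I never touched the other module.
- **Last checks:** The final top picture shows the rejected module upright in the tray, clear of all four walls, with its core at the far end of the window. The other module looks unmoved on the bench.
- **Flatness not measured:** I judged that the module lies flat only from that picture. The last side view of the tray was blocked by the arm.
- **Less clean than I wanted:** The shaking left the tool tilted by about 5°. I took out most of the forward tilt with small moves above the tray, but about 4° sideways remained at release. Lowering pressed the module on the tray floor with a wrist force of up to about 54 N, under the 120 N limit but firmer than I intended. I then eased off, loosened the grip and opened the fingers.

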